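# Hold a spring clamp open over a cracked drawer front

### The job

Squeeze the handles of the larger spring clamp to take it off the tray's rim, and bring it down over the top edge of the cracked freezer-drawer front in the vise, wide open, one jaw on each face, centred on the aluminium mending strip, with the jaw tips some 2 cm below the edge and nothing of the clamp touching the front or the strip. Finish holding it squeezed open there, without letting go: I will square up the strip before the clamp is closed on it. The strip is only just stuck on, so do not shift it or knock the front, and leave the small clamp and the other things on the bench where they are.

Things in the scene. Friction and masses are not known exactly. Their poses are not given: they have to be found in the camera images.
- clamp: larger steel spring clamp, 120 mm long, 20 mm wide, 60 to 130 g, black vinyl handles and jaw pads, parked upright on the tray's near rim: handles up, jaws down. Origin on the pivot pin, midway between the halves; z up between the handles, jaws open along x, pin along y. Its two halves mirror one another; squeezing the handles together opens the jaws. Coil spring round the pin: radius 7.5 mm
- clamp_grip (a point): point midway between the larger clamp's handles, 50 mm above its pin. The flat grips run from 32 to 72 mm above the pin, 20 mm wide along y. Parked, they lean outward 0.30 rad: 36 mm over their outsides at the foot, 60 mm at the top. Fully squeezed they are parallel, 18 mm over their outsides, and stop. The squeeze here takes 7 N at first, 13 N at the stop; let go, the clamp snaps shut
- clamp_arm1 (a joint): swing of each half of the larger clamp, rad: 0 parked on the 4 mm rim, 0.30 fully squeezed (35 mm between the jaw tips, 26 mm between the pads' upper ends), -0.038 with the jaws shut on nothing
- clamp_tip1 (a point): lower end of the inside face of the larger clamp's +x jaw pad, mid-width. The pads are 14 mm tall; their lower ends lie 52 mm below the pin when parked, 49 mm below it when fully squeezed
- clamp_tip2 (a point): the same on the clamp's -x side. Once the jaws are off the rim the clamp hangs from the squeezing fingers alone: fingers that swing forward as they close draw it some 12 mm along with them, down over the rim, so the tips end up that much lower under the fingers
- small_clamp: a clamp of the same make, 0.7 times the size, parked on the same rim, to be left there. Origin on its pivot pin
- tray: open grey sheet-metal parts tray, fixed, 120 (x) x 270 (y) x 80 mm tall, walls 4 mm, left or right of the vise; origin under its centre. Both clamps sit on its -x wall (wall middle at x = -58 mm), the larger with its pin 34 mm above the rim. Spares lie in it at +x, up to 84 mm above the table
- vise: dark cast-iron bench vise, fixed, jaws 100 mm wide, jaw tops 74 mm above the table; origin under the middle of the gripped drawer front, x across the front, y along it. Screw and bar reach 122 mm to -x, the anvil 72 mm to +x
- front_panel: white plastic freezer-drawer front in the vise, upright, a plate 4 mm thick (x), 240 mm long (y), 120 mm tall, top edge 166 mm above the table; fixed to the vise, same axes, origin under its middle. Its ends have flanges 15 mm deep towards +x; a pull lip juts 17 mm to -x, 66 mm below the top edge
- strip_edge (a point): point level with the drawer front's top edge, over the middle of the mending strip and midway through front plus strip (8 mm together); x across, to the strip's side, y along the edge, z up. The strip: plain aluminium plate 40 mm wide (y), 55 tall, 4 thick, on the front's +x face, its top 4 mm below the edge, up to 55 mm from the front's middle; it slides if pushed along with 3 N
- glue_bottle: white glue bottle with a grey conical nozzle, 38 mm across, 123 mm tall, standing; a bystander; origin at its middle underside
- capacitor: standing aluminium motor run capacitor can, 42 mm across, about 89 mm tall over its tabs; a bystander; origin at its middle underside
- remote: white air-conditioner handset 150 x 48 x 20 mm lying flat; a bystander; origin at its middle underside
- screwdriver: screwdriver lying on the table; a bystander
- wrench: steel wrench lying on the table; a bystander
- jar: small clear jar, 56 mm across, 70 mm tall; a bystander; origin at its middle underside

How it is judged:
By the outcome, as a careful person would: the job done as asked, in the order asked, and still so for the second after the job is handed in, while the arm keeps its last pose, push and grip.
It also fails if it takes over 38 s, if anything falls off the work surface, if the arm or the gripper's body presses on something with over 40 N, if the wrist force passes 120 N, or if a joint passes its speed limit or range.

### The arm

A 6-joint arm with a two-finger parallel gripper is mounted at the origin on the work surface. World frame = base frame: x ahead of the robot, y to its left, z up, the work surface at z = 0. Lengths are in m, angles in rad, forces in N, time in s.
With the tool pointing down it reaches from about 0.325 to 0.85 m from the base axis. Payload 4.4 kg.
Tool frame: the origin (TCP) lies on the centre line of the jaws, within the pads' length; the fingertips stand 8 mm ahead of it and the grasp point (between the pads) lies 11 mm behind it; z points along the fingers, y is the direction in which the jaws open and shut (so a half turn about z gives the same grasp; the last joint's range is limited). The gripper opens to 94 mm and grips with 3 to 60 N. Pads are 16 mm wide; open, the fingers measure 119 mm over their backs; the gripper's body (75 mm by 177 mm) begins 78 mm behind the grasp point.
Start: joints at [0.969, 0.207, 1.542, -0, 1.393, -0.15], TCP at [0.251, 0.517, 0.213] pointing down, gripper open.
Joint ranges: [-2.73, 2.73], [-0.86, 2.22], [0.23, 2.46], [-1.11, 4.25], [0.08, 2.63], [-2.82, 2.82]. Speed limits (rad/s): [2.79, 2.79, 3.14, 3.14, 3.14, 3.14].

### API

Orientations are given as a unit quaternion [w, x, y, z].
In Python, from plant import * gives the robot as it stands.
- The arm moves only by the tool drive_tool, never from a script. Its argument "rows" is a list that holds one entry, the list of rows, each a list of 4 numbers: the shift along the tool's x, y, z in m, then the turn about the tool's z in degrees. In form: [[[dx, dy, dz, roll], ...]]. A call has exactly 8 rows; each row is the pose to reach, as a shift and turn from the pose commanded when the call began, along the tool's axes at that moment; what a row does not reach only later rows make up. A row lasts 1/10 s, in which the tool goes at most 50 mm and 8.59 degrees, less where a joint would pass 70% of its speed; a pose out of reach is approached as far as the arm can. A call with a gripper value outside its range is refused whole. "hand" is the finger opening in m, from 0 to 0.094, set as the call begins (left out, the last holds). The fingers move at their own pace and stop on an object; "grip_force" is the grip in N (left out, the last holds). Time passes only in rows, so rows that repeat a pose let the fingers close, or fill a call up. It gives the time, the measured TCP pose, the force and the opening at its end, in the units of the state.
- get_obs(): the state, without advancing time (a new reading comes with each control period).
- get_image(name): name is "side" or "top" or "wrist"; returns a dict with "image" (400x640x3 uint8, red, green, blue), "intrinsics" (3x3 intrinsics, pixels), "R" (3x3) and "t" (3): a world point X has camera coordinates R X + t. Camera axes: x right, y down, z forward; pixel columns grow to the right and rows downward; lengths in m; the calibration is good to about 2 mm. A picture is of the moment at which its call begins. There is no depth.
- finish_job(): hands the job in, once; it reports no verdict.
Trained networks look in the newest picture that a camera, given by its name, has taken for a name from the list of things; names that differ only in an ending like _2 or _b are one class to them, and where a whole thing is asked for, a point or a joint stands for the part that bears it (a point fixed in the world has none). Each returns a list of dicts, best first, with "confidence" (0 to 1); they miss things now and then, are a little off and sometimes report something else, mostly with a low value. They report only what shows in the picture. A call takes as long as a camera call.
- boxes_of(camera, query): "location" ([column, row] in pixels, amid what is visible of it).
The state is a dict: "time": time; "joint_positions": joint angles; "qd": joint speeds; "joint_torque": joint torques, N m; "tool_pos": TCP position; "tcp_rot": TCP orientation; "ft_force": force on the tool from outside, world axes, zero at the start; "torque": the same for the moment, N m; "width": opening from 0.0 (shut) to 1.0 (fully open).
Only numpy, scipy, OpenCV 4.12 (cv2) and the standard library are available. Lean on these libraries where they do the work, as an engineer would, in place of code of your own. Each camera call takes 0.05 s, during which the arm holds its last target. There are 200 camera calls.

## Working session

There is one attempt and no reset: what is moved stays moved. The work goes in short steps, Python scripts to look and compute and a tool call to move; the robot and the scene stay as the last step left them, time stands still between calls to the robot, and variables do not carry over. Pictures are saved under pics/ and viewed, about 8 in all and at most 12, crops included, and the job is handed in when it is done.

Besides the shell and the picture viewer there is one more tool, called after "Call:" by a JSON object that holds its "fn" and its "kwargs", one argument or row to a line. drive_tool: Moves the arm, as the interface text tells. Its arguments: {"type":"object","properties":{"rows":{"type":"array","items":{"type":"array","items":{"type":"array","items":{"type":"number"}}}},"hand":{"type":"number"},"grip_force":{"type":"number"}},"required":["rows"]}

```bash
mkdir -p pics; ls
cat > h.py <<'E'
from plant import *
import numpy as np, cv2
from scipy.optimize import least_squares
def snap(n,f=None):
    d=get_image(n)
    if f: cv2.imwrite('pics/'+f,d['image'][:,:,::-1])
    return d
def proj(d,X):
    K,R,t=[np.array(d[k]) for k in('intrinsics','R','t')]
    c=np.atleast_2d(X)@R.T+t; p=c@K.T; return p[:,:2]/p[:,2:]
def onz(d,uv,z):
    K,R,t=[np.array(d[k]) for k in('intrinsics','R','t')]
    r=R.T@np.linalg.solve(K,[uv[0],uv[1],1]); o=-R.T@t; return o+r*(z-o[2])/r[2]
E
python3 - <<'E'
from h import *
o=get_obs(); print(o)
for c in('top','side','wrist'):
    d=snap(c,c+'0.png'); print(c,np.round(d['intrinsics'],1).tolist(),np.round(d['R'],3).tolist(),np.round(d['t'],3).tolist())
    for q in('clamp','clamp_grip','small_clamp','clamp_tip1','clamp_tip2','tray','vise','front_panel','strip_edge'):
        b=boxes_of(c,q); print(q,[(np.round(x['location']).tolist(),round(x['confidence'],2)) for x in b[:3]])
E
```

```text
pics
{'time': 0.0, 'joint_positions': array([ 9.68458033e-01,  2.07419520e-01,  1.54292437e+00, -1.69602638e-05,
        1.39348767e+00, -1.50498820e-01]), 'qd': array([ 0.00075727,  0.00085226,  0.00153123,  0.00018721, -0.00013414,
       -0.0003346 ]), 'joint_torque': array([ 1.38777075e-03, -3.70877481e+01, -2.81420678e+01,  6.99850428e-02,
        3.59657686e-02, -1.71952533e-04]), 'tool_pos': array([0.25062661, 0.51664157, 0.21230509]), 'tcp_rot': array([-4.03740990e-04,  2.24001215e-01,  9.74588222e-01, -1.04414479e-03]), 'ft_force': array([-0.63717126, -0.22422745, -0.81696462]), 'torque': array([ 0.01471673,  0.01557585, -0.02789553]), 'width': 1.0008528087745518}
top [[418.1, 0.0, 312.0], [0.0, 418.1, 201.6], [0.0, 0.0, 1.0]] [[-0.157, -0.988, -0.005], [-0.967, 0.155, -0.204], [0.202, -0.027, -0.979]] [0.072, 0.607, 1.257]
clamp [([258.0, 253.0], 0.68)]
clamp_grip [([153.0, 246.0], 0.71), ([259.0, 256.0], 0.52), ([266.0, 170.0], 0.21)]
small_clamp [([204.0, 252.0], 0.52)]
clamp_tip1 []
clamp_tip2 []
tray []
vise [([379.0, 216.0], 0.97)]
front_panel [([375.0, 213.0], 0.8), (
[... 194 characters left out ...]
.118]
clamp [([266.0, 194.0], 0.46)]
clamp_grip []
small_clamp [([267.0, 196.0], 0.67), ([243.0, 186.0], 0.45), ([305.0, 229.0], 0.2)]
clamp_tip1 [([273.0, 206.0], 0.47), ([263.0, 200.0], 0.4)]
clamp_tip2 [([273.0, 206.0], 0.47), ([263.0, 200.0], 0.4)]
tray [([274.0, 206.0], 0.8)]
vise [([358.0, 247.0], 0.66)]
front_panel [([268.0, 206.0], 0.74), ([364.0, 233.0], 0.69)]
strip_edge []
wrist [[289.2, 0.0, 319.8], [0.0, 289.2, 197.4], [0.0, 0.0, 1.0]] [[0.437, 0.899, -0.0], [0.865, -0.42, 0.274], [0.246, -0.12, -0.962]] [-0.574, -0.029, 0.391]
clamp [([404.0, 354.0], 0.7)]
clamp_grip []
small_clamp []
clamp_tip1 []
clamp_tip2 []
tray [([261.0, 373.0], 0.66)]
vise []
front_panel []
strip_edge []
```

Run:
```python
import cv2
a=cv2.imread('pics/top0.png');b=cv2.imread('pics/side0.png')
A=cv2.resize(a[140:300,130:480],None,fx=2.28,fy=2.28,interpolation=2)[:, :800]
cv2.imwrite('pics/v1.png',A)
B=cv2.resize(b[130:310,200:440],None,fx=3.33,fy=3.33,interpolation=2)
cv2.imwrite('pics/v2.png',B)
```

```text
(no output)
```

View pics/v1.png

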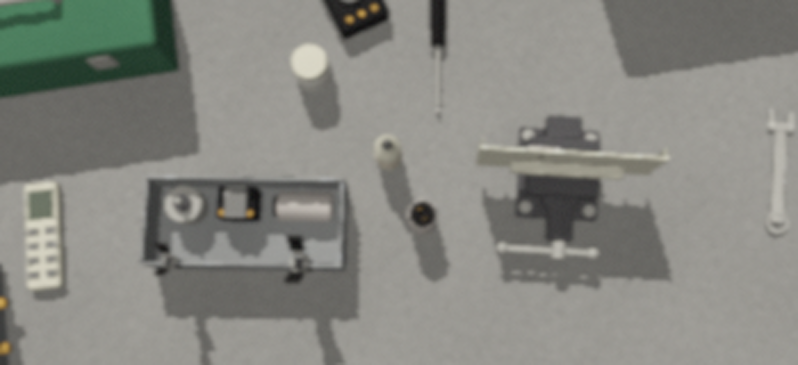

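View pics/v2.png

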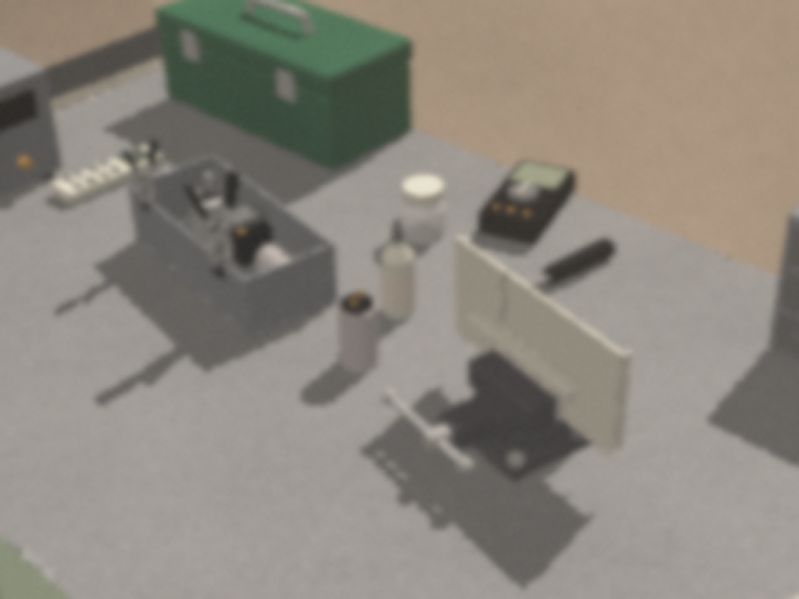

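View pics/wrist0.png

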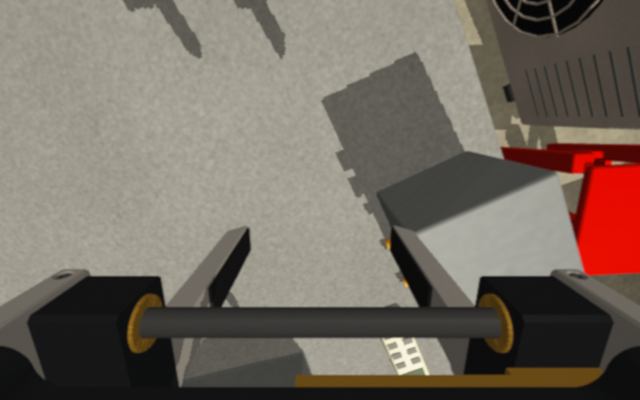

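The top view shows the tray on the left, with the large clamp at about pixel (259,252) and the small one at (200,253). The front is on the right, with its edge from about (340,205) to (423,209). The side view shows the crack at pixel (351,218), left of the front's middle, with the strip hidden behind. The wrist view shows neither clamp usefully yet.

```bash
cat >> h.py <<'E'
from scipy.spatial.transform import Rotation as Rn
def toolR():
    q=get_obs()['tcp_rot']; return Rn.from_quat([q[1],q[2],q[3],q[0]]).as_matrix()
E
python3 - <<'E'
from h import *
T=get_image('top');S=get_image('side');W=get_image('wrist')
f=lambda x,y:(130+x/2.28,140+y/2.28)
g=lambda x,y:(200+x/3.33,130+y/3.33)
for n,p,z in(('trayNL',(147,266),.08),('trayNR',(343,267),.08),('trayFR',(343,181),.08),('trayFL',(150,181),.08),('clamp',(295,255),.16),('small',(160,258),.14),('pL',(480,148),.166),('pR',(668,155),.166),('bottle',(388,146),.12),('cap',(421,214),.089)):
    print(n,np.round(onz(T,f(*p),z),3))
for n,p,z in(('pL',(458,240),.166),('pR',(627,352),.166),('crack',(503,268),.166),('trNR',(250,278),.08),('trFR',(333,250),.08),('trNL',(132,195),.08)):
    print('side',n,np.round(onz(S,g(*p),z),3))
R=toolR();p=get_obs()['tool_pos'];print(np.round(R,3))
Rw,t=np.array(W['R']),np.array(W['t']);c=-Rw.T@t
print('cam in tool',np.round(R.T@(c-p),3),np.round(R.T@Rw.T,3))
print('top cam',-np.array(T['R']).T@np.array(T['t']))
E
```

```text
trayNL [0.495 0.355 0.08 ]
trayNR [0.452 0.098 0.08 ]
trayFR [0.567 0.081 0.08 ]
trayFL [0.608 0.339 0.08 ]
clamp [0.47  0.149 0.16 ]
small [0.495 0.321 0.14 ]
pL [ 0.566 -0.102  0.166]
pR [ 0.52  -0.335  0.166]
bottle [0.597 0.013 0.12 ]
cap [ 0.505 -0.016  0.089]
side pL [ 0.561 -0.112  0.166]
side pR [ 0.519 -0.342  0.166]
side crack [ 0.551 -0.177  0.166]
side trNR [0.46  0.096 0.08 ]
side trFR [0.558 0.068 0.08 ]
side trNL [0.486 0.336 0.08 ]
[[-0.9    0.437 -0.   ]
 [ 0.437  0.9   -0.   ]
 [ 0.    -0.    -1.   ]]
cam in tool [ 0.079 -0.001 -0.171] [[-0.001 -0.962 -0.274]
 [ 1.    -0.001 -0.   ]
 [ 0.    -0.274  0.962]]
top cam [0.3437421  0.01077779 1.35421811]
```

Call:
{"fn": "drive_tool", "kwargs": {
  "rows": [
    [[-0.02,-0.01,-0.03,5],[-0.06,-0.03,-0.06,13],[-0.1,-0.06,-0.09,21],[-0.14,-0.09,-0.12,29],[-0.18,-0.12,-0.12,37],[-0.22,-0.145,-0.12,45],[-0.26,-0.17,-0.12,53],[-0.3,-0.195,-0.12,61]]
  ],
  "hand": 0.094
}}

```text
time: 2.45
tool_pos: [0.4314, 0.2173, 0.3341]
tcp_rot: [0.0, 0.69, 0.724, 0.001]
ft_force: [0.3, 1.6, 0.6]
width: 1.0
```

```bash
cat >> h.py <<'E'
def to(X,x_ang_deg):
    "tool-frame shift and roll to world X with tool x at world angle"
    o=get_obs();R=toolR();a=np.degrees(np.arctan2(R[1,0],R[0,0]))
    return np.round(R.T@(np.array(X)-o['tool_pos']),4),round(a-x_ang_deg,2)
E
python3 - <<'E'
from h import *
print(get_obs()['time'],get_obs()['tool_pos'],to([.475,.149,.32],80.5),to([.548,-.19,.36],79))
E
```

```text
2.45 [0.43144388 0.21734551 0.33408186] (array([-0.0704,  0.0401,  0.0141]), np.float64(12.3)) (array([-0.4125,  0.0965, -0.026 ]), np.float64(13.8))
```

Call:
{"fn": "drive_tool", "kwargs": {
  "rows": [
    [[-0.03,0.02,0.005,6],[-0.06,0.035,0.012,12],[-0.07,0.04,0.014,12.3],[-0.07,0.04,0.014,12.3],[-0.07,0.04,0.014,12.3],[-0.07,0.04,0.014,12.3],[-0.07,0.04,0.014,12.3],[-0.07,0.04,0.014,12.3]]
  ]
}}

```text
time: 3.25
tool_pos: [0.4741, 0.1523, 0.3198]
tcp_rot: [0.0, 0.761, 0.649, 0.0]
ft_force: [-0.6, 0.2, 0.4]
width: 1.001
```

Run:
```python
from h import *
d=snap('wrist','w1.png'); np.savez('w1.npz',**{k:np.array(d[k]) for k in('R','t','intrinsics')})
print(get_obs()['tool_pos'],[(np.round(x['location']).tolist(),round(x['confidence'],2)) for q in('clamp','clamp_grip') for x in boxes_of('wrist',q)[:3]])
print(to([.548,-.19,.36],79))
```

```text
[0.47417268 0.15210698 0.31968187] [([308.0, 185.0], 0.58), ([296.0, 186.0], 0.48), ([311.0, 185.0], 0.82)]
(array([-0.3257,  0.127 , -0.0404]), np.float64(1.87))
```

View pics/w1.png

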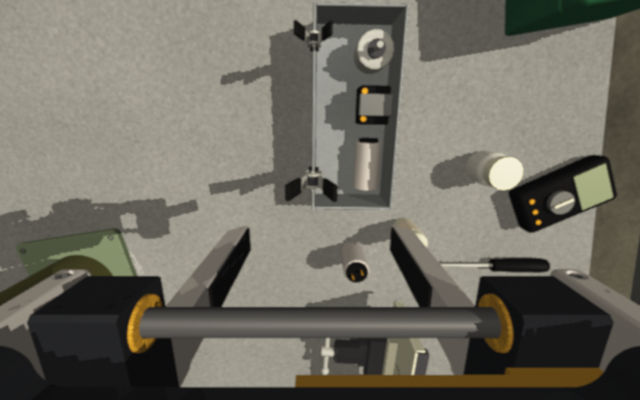

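The wrist view shows the large clamp at pixel (311,183) on the rim at column 315, and the small one at (313,35). The image's up direction is tool +x. Next is the front.

Call:
{"fn": "drive_tool", "kwargs": {
  "rows": [
    [[-0.045,0.018,-0.01,0.5],[-0.09,0.036,-0.02,1],[-0.135,0.054,-0.03,1.5],[-0.18,0.072,-0.04,1.9],[-0.225,0.09,-0.04,1.9],[-0.27,0.108,-0.04,1.9],[-0.31,0.122,-0.04,1.9],[-0.325,0.127,-0.04,1.9]]
  ]
}}

```text
time: 4.2
tool_pos: [0.5479, -0.1935, 0.3586]
tcp_rot: [-0.0, 0.773, 0.634, -0.001]
ft_force: [0.6, 0.8, -0.6]
width: 0.995
```

Run:
```python
from h import *
d=snap('wrist','w2.png'); np.savez('w2.npz',**{k:np.array(d[k]) for k in('R','t','intrinsics')})
print(get_obs()['tool_pos'],get_obs()['time'])
a=cv2.imread('pics/w1.png')[150:220,260:360];b=cv2.imread('pics/w2.png')[60:320,240:400]
c=np.zeros((600,800,3),np.uint8)
c[:280,:400]=cv2.resize(a,(400,280),interpolation=2); bb=cv2.resize(b,(369,600),interpolation=2); c[:,431:]=bb
c[290:590,:420]=cv2.resize(cv2.imread('pics/w2.png'),(420,300))
cv2.imwrite('pics/v3.png',c)
```

```text
[ 0.54798546 -0.1940246   0.35842147] 4.25
```

View pics/v3.png

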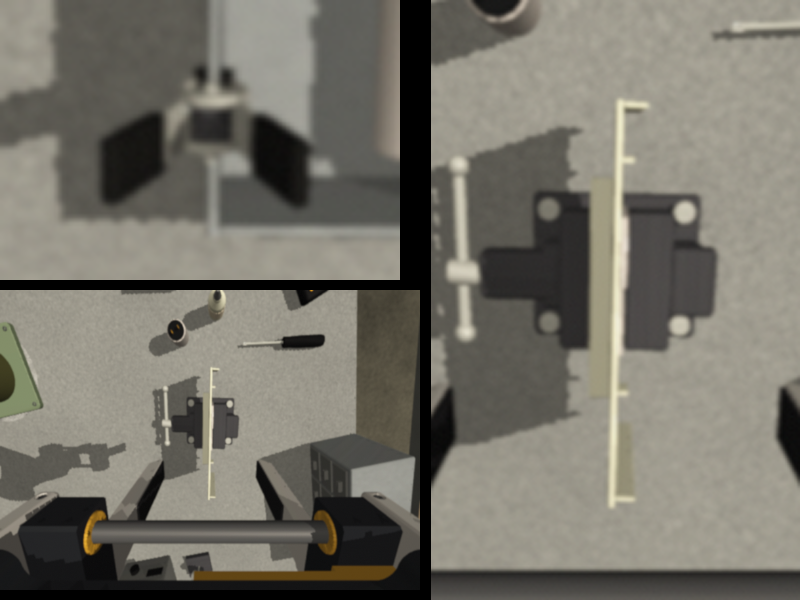

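The clamp's handles show clearly, and so does the front's edge, a near-vertical line at columns 318 to 322 of the full image. The strip seems to lie just right of it, around rows 150 to 185. I'll zoom in.

Run:
```python
import cv2,numpy as np
w=cv2.imread('pics/w2.png')
a=cv2.resize(w[135:210,300:350],(400,600),interpolation=0)
b=cv2.resize(w[95:285,300:345],(142,600),interpolation=0)
c=cv2.resize(cv2.imread('pics/w1.png')[160:210,280:345],(234,180),interpolation=0)
o=np.zeros((600,800,3),np.uint8);o[:,:400]=a;o[:,410:552]=b;o[:180,560:794]=c
cv2.imwrite('pics/v4.png',o)
for r in range(140,200,4): print(r,w[r,314:334].sum(1)//3)
```

```text
140 [149 149 148 147 143 158 200 219 200 166 152 152 149 147 145 145 145 143
 144 146]
144 [149 149 148 147 143 163 203 215 177 114  83  80  81  81  79  80  81  80
  77  77]
148 [149 149 149 146 147 172 209 216 177 116  84  77  73  73  74  73  73  73
  74  72]
152 [148 149 148 145 146 175 214 221 189 143 115  88  62  53  55  54  55  54
  54  55]
156 [149 149 148 143 146 177 214 225 220 215 202 156  96  72  72  73  72  72
  74  73]
160 [148 149 147 142 141 176 215 224 219 214 201 155  97  74  72  72  73  73
  73  72]
164 [148 148 148 139 134 173 213 221 216 216 206 163 102  74  73  73  73  73
  73  73]
168 [148 148 148 138 136 177 211 211 210 215 204 157  98  75  74  73  73  73
  73  73]
172 [148 148 147 141 147 186 217 217 214 210 186 137  89  74  73  73  73  73
  74  74]
176 [148 148 147 143 151 191 216 210 206 207 183 133  88  74  74  73  74  73
  74  74]
180 [147 148 147 142 152 193 216 207 204 203 171 116  80  74  74  74  74  75
  74  74]
184 [147 147 147 143 156 198 219 210 198 183 142  94  75  73  74  74  74  74
  74  74]
188 [147 146 145 142 159 201 222 216 195 151  93  69  72  75  74  74  74  75
  73  74]
192 [147 147 145 141 160 202 221 216 195 151  95  70  71  75  74  73  74  74
  74  74]
196 [147 147 144 145 170 210 225 216 194 145  89  67  74  76  74  75  75  74
  74  74]
```

View pics/v4.png

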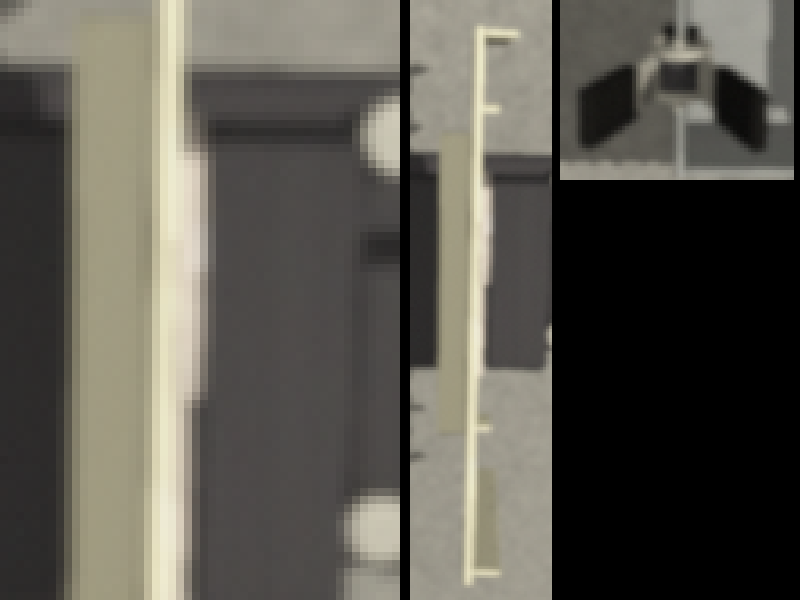

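Run:
```python
from h import *
d=dict(np.load('w2.npz'))
w=cv2.imread('pics/w2.png').astype(float).sum(2)/3
# left edge subpixel per row via half crossing
pts=[]
for r in list(range(110,270,3)):
    row=w[r,312:330]; k=np.argmax(row); hi=row[k]; lo=row[max(k-5,0):k-1].min(); h=(hi+lo)/2
    j=k
    while row[j]>h and j>0: j-=1
    pts.append((312+j+(h-row[j])/(row[j+1]-row[j]),r))
P=np.array([onz(d,p,.166) for p in pts])[:,:2]
m=np.median(P,0)
# robust line x=a+b*y
res=least_squares(lambda q:P[:,0]-q[0]-q[1]*P[:,1],[m[0],.2],loss='soft_l1',f_scale=.001).x
print('line',res,'yaw',np.degrees(-np.arctan(res[1])),'resid',np.abs(P[:,0]-res[0]-res[1]*P[:,1]).max())
A,B=onz(d,(319.5,103.3),.166),onz(d,(318,279.6),.166);print('ends',A,B,np.linalg.norm(A-B))
yaw=-np.arctan(res[1]);ex=np.array([np.cos(yaw),np.sin(yaw)]);ey=np.array([-ex[1],ex[0]])
S=[onz(d,p,.162)[:2] for p in((323.5,153.7),(323,184.5))];print('strip ends along',[s@ey for s in S],'across',[s@ex for s in S],'edge across',np.array([res[0]-res[1]*0,0])@ex,'panel ends along',A[:2]@ey,B[:2]@ey)
c=(S[0]@ey+S[1]@ey)/2; e0=P.mean(0)@ex
T=ex*(e0+.004)+ey*c; print('strip_edge',T,'ex',ex)
# side check: project target onto side image
s=get_image('side'); print('crack/edge in side',proj(s,[*T,.166]))
# clamp: crop v4 3rd: scale 3.6, origin (280,160)
d1=dict(np.load('w1.npz')); f=lambda x,y:(280+(x-560)/3.6-.5+.0,160+y/3.6-.5)
# handle corners: outer top pts
for n,p,z in(('Lout top',(579,85),.186),('Lout bot',(579,149),.186),('Rout top',(767,85),.186),('Rout bot',(767,149),.186),('rimtop',(680,5),.08),('rimbot',(680,160),.08)):
    print(n,np.round(onz(d1,f(*p),z),4))
```

```text
line [0.59014136 0.22383917] yaw -12.617062018774645 resid 0.0003085294784339332
ends [ 0.56603254 -0.10337404  0.166     ] [ 0.51696365 -0.33663472  0.166     ] 0.23836589396123437
strip ends along [np.float64(-0.03766457822231703), np.float64(-0.0776909446137183)] across [np.float64(0.5813211721757645), np.float64(0.581694090856224)] edge across 0.5758904859828886 panel ends along 0.022762926763956526 -0.21558322141237923
strip_edge [ 0.55328804 -0.18295258] ex [ 0.97585176 -0.21843385]
crack/edge in side [[352.87994757 210.86896986]]
Lout top [0.4386 0.166  0.186 ]
Lout bot [0.4348 0.1463 0.186 ]
Rout top [0.4942 0.157  0.186 ]
Rout bot [0.4914 0.1372 0.186 ]
rimtop [0.4675 0.1694 0.08  ]
rimbot [0.4569 0.1061 0.08  ]
```

Run:
```python
from h import *
print(to([.4647,.1516,.27],80.7),to([.4647,.1516,.155],80.7),get_obs()['time'])
```

```text
(array([ 0.3201, -0.1484,  0.089 ]), np.float64(-1.96)) (array([ 0.3201, -0.1482,  0.204 ]), np.float64(-1.96)) 4.3
```

Call:
{"fn": "drive_tool", "kwargs": {
  "rows": [
    [[0.04,-0.018,0.01,-0.5],[0.085,-0.039,0.02,-1],[0.13,-0.06,0.03,-1.5],[0.175,-0.081,0.045,-2],[0.22,-0.102,0.06,-2],[0.265,-0.123,0.075,-2],[0.305,-0.142,0.089,-2],[0.32,-0.148,0.089,-2]]
  ]
}}

```text
time: 5.1
tool_pos: [0.4598, 0.1577, 0.2686]
tcp_rot: [-0.002, 0.759, 0.651, -0.001]
ft_force: [-0.0, 0.5, 0.3]
width: 1.003
```

Run:
```python
from h import *
print(to([.4647,.1516,.155],80.7),get_obs()['time'],get_obs()['ft_force'])
d=snap('wrist','w3.png')
cv2.imwrite('pics/v5.png',cv2.resize(d['image'][100:340,160:480,::-1],(800,600),interpolation=2))
for s in(-1,1):
  for y in (-.01,.01):
    X=np.array([.4647,.1516,.186])+s*.03*np.array([.987,-.162,0])+y*np.array([.162,.987,0]); print(proj(d,X))
```

```text
(array([-0.0054,  0.0063,  0.1135]), np.float64(0.59)) 5.1 [-0.03169974  0.52834748  0.28257801]
[[293.62251651 219.55916552]]
[[293.30145451 198.90864017]]
[[358.1154136  220.25944564]]
[[359.12754924 199.61816468]]
```

View pics/v5.png

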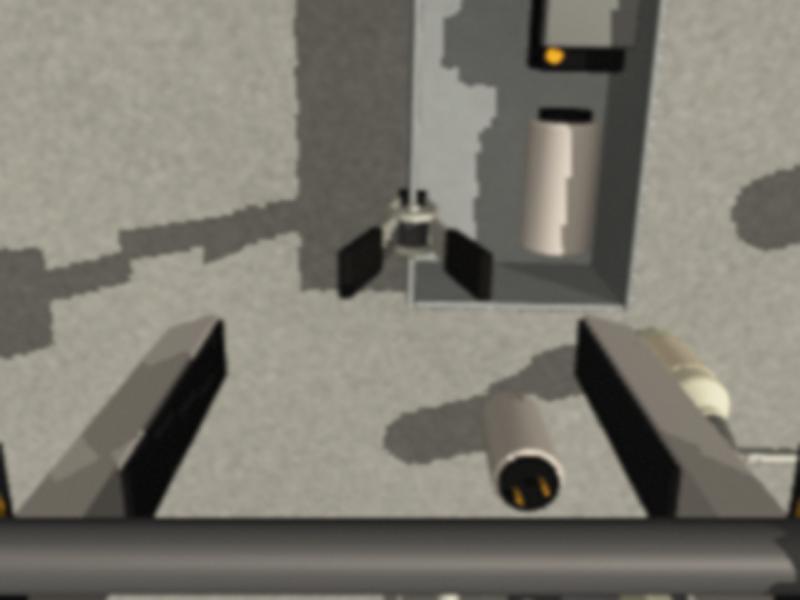

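The handles are at columns 295 to 356 and rows 200 to 219, matching the predicted 293.5 to 358.5 and 199 to 220. I'll descend over them.

Call:
{"fn": "drive_tool", "kwargs": {
  "rows": [
    [[-0.0055,0.006,0.0,0.6],[-0.0055,0.006,0.01,0.6],[-0.0055,0.006,0.035,0.6],[-0.0055,0.006,0.06,0.6],[-0.0055,0.006,0.085,0.6],[-0.0055,0.006,0.105,0.6],[-0.0055,0.006,0.113,0.6],[-0.0055,0.006,0.113,0.6]]
  ]
}}

```text
time: 5.95
tool_pos: [0.4685, 0.1452, 0.1561]
tcp_rot: [-0.001, 0.765, 0.644, -0.001]
ft_force: [-0.9, -0.2, 0.5]
width: 1.0
```

Run:
```python
from h import *
get_image('top')
print(to([.4647,.1516,.155],80.7),get_obs()['time'],get_obs()['ft_force'])
```

```text
(array([ 0.0051, -0.0057,  0.0024]), np.float64(-0.47)) 6.0 [0.27542558 0.98951734 0.4464473 ]
```

Call:
{"fn": "drive_tool", "kwargs": {
  "rows": [
    [[0.0052,-0.0056,0.0015,-0.5],[0.0052,-0.0056,0.0015,-0.5],[0.0052,-0.0056,0.0015,-0.5],[0.0052,-0.0056,0.0015,-0.5],[0.0052,-0.0056,0.0015,-0.5],[0.0052,-0.0056,0.0015,-0.5],[0.0052,-0.0056,0.0015,-0.5],[0.0052,-0.0056,0.0015,-0.5]]
  ],
  "hand": 0.07,
  "grip_force": 30
}}

```text
time: 6.8
tool_pos: [0.4646, 0.1523, 0.1559]
tcp_rot: [-0.0, 0.761, 0.648, -0.0]
ft_force: [-0.5, -0.4, -0.7]
width: 0.747
```

Run:
```python
from h import *
d=snap('wrist','w4.png')
print(to([.4647,.1516,.155],80.7),get_obs()['time'],get_obs()['width'])
cv2.imwrite('pics/v6.png',cv2.resize(d['image'][120:360,160:480,::-1],(800,600),interpolation=2))
```

```text
(array([-0.0007,  0.0002,  0.0009]), np.float64(0.11)) 6.85 0.7441057087643834
```

View pics/v6.png

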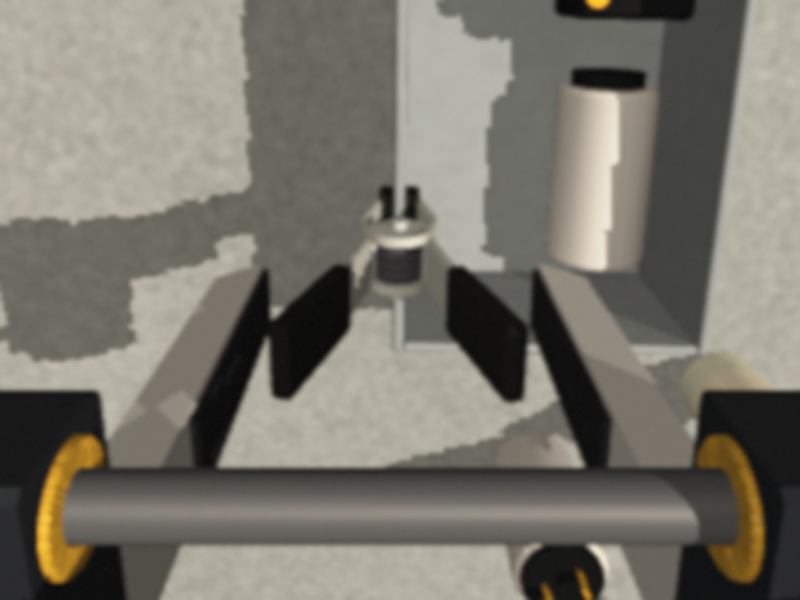

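The handles (270 to 525) sit centred between the fingers (268 to 533). I'll close now.

Call:
{"fn": "drive_tool", "kwargs": {
  "rows": [
    [[0,0,0,0],[0,0,0,0],[0,0,0,0],[0,0,0,0],[0,0,0,0],[0,0,0,0],[0,0,0,0],[0,0,0,0]]
  ],
  "hand": 0.01,
  "grip_force": 30
}}

```text
time: 7.65
tool_pos: [0.4646, 0.1524, 0.1559]
tcp_rot: [-0.0, 0.761, 0.648, -0.0]
ft_force: [0.3, -0.2, -1.8]
width: 0.183
```

Run:
```python
from h import *
d=snap('wrist','w5.png');e=snap('side','s5.png')
o=get_obs();print(o['time'],o['width']*94,o['ft_force'],o['tool_pos'])
c=np.zeros((600,800,3),np.uint8)
c[:,:400]=cv2.resize(d['image'][130:340,250:390,::-1],(400,600),interpolation=2)
c[:,400:]=cv2.resize(e['image'][130:265,215:305,::-1],(400,600),interpolation=2)
cv2.imwrite('pics/v7.png',c)
```

```text
7.75 17.14946931689525 [ 0.81150005  0.25103515 -1.11949342] [0.46463396 0.15238282 0.15589976]
```

View pics/v7.png

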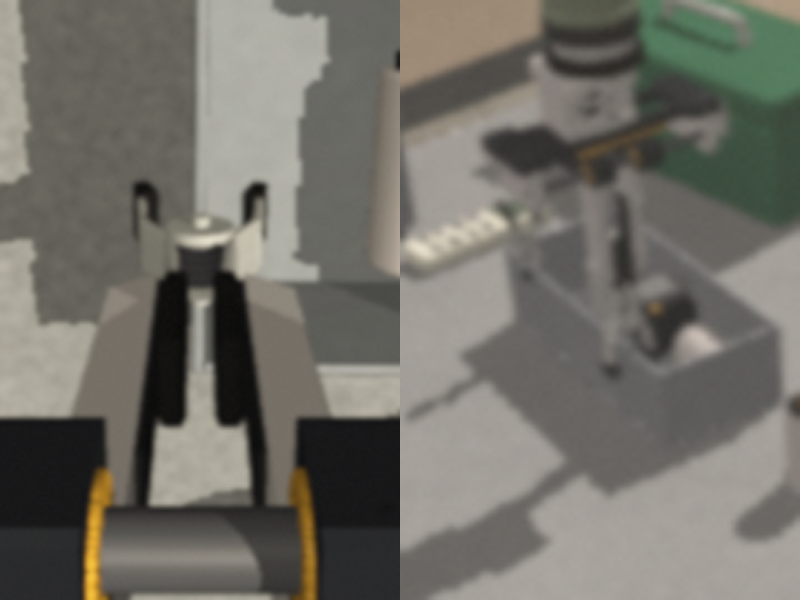

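The clamp is fully squeezed (17 mm opening) and its jaws straddle the rim. Next I'll work out how far the pin dropped, then lift straight up.

Run:
```python
from h import *
d=get_image('wrist') # same pose as w4
a=onz(d,(320,211.2),.114); print('pin end',a)
for z in (.114,.108,.102,.098): print(z,proj(d,[a[0],a[1],z]))
print(to([.4647,.1516,.31],77.4),to([.5533,-.1830,.31],77.4))
```

```text
pin end [0.46629916 0.15900667 0.114     ]
0.114 [[320.  211.2]]
0.108 [[319.99062775 208.78870512]]
0.102 [[319.98171496 206.49561989]]
0.098 [[319.97601194 205.02834483]]
(array([-0.0008,  0.0002, -0.1541]), np.float64(3.41)) (array([-0.3169,  0.141 , -0.154 ]), np.float64(3.41))
```

Call:
{"fn": "drive_tool", "kwargs": {
  "rows": [
    [[0,0,-0.01,0],[0,0,-0.025,0],[0,0,-0.045,0],[0,0,-0.065,0],[0,0,-0.09,0],[0,0,-0.115,0],[0,0,-0.14,0],[0,0,-0.155,0]]
  ]
}}

```text
time: 8.6
tool_pos: [0.4656, 0.1525, 0.3143]
tcp_rot: [0.001, 0.761, 0.648, 0.002]
ft_force: [-0.1, -0.4, -2.0]
width: 0.184
```

Call:
{"fn": "drive_tool", "kwargs": {
  "rows": [
    [[-0.02,0.009,0,0.4],[-0.06,0.027,0,0.8],[-0.105,0.047,0,1.2],[-0.15,0.067,0,1.7],[-0.195,0.087,0,2.2],[-0.235,0.105,0,2.7],[-0.275,0.123,0,3.1],[-0.3,0.134,0,3.4]]
  ]
}}

```text
time: 9.4
tool_pos: [0.5493, -0.1684, 0.3116]
tcp_rot: [0.001, 0.781, 0.624, -0.0]
ft_force: [0.0, 0.3, -0.8]
width: 0.183
```

Call:
{"fn": "drive_tool", "kwargs": {
  "rows": [
    [[-0.01,0.004,0,0],[-0.016,0.007,0,0],[-0.016,0.007,0,0],[-0.016,0.007,0,0],[-0.016,0.007,0,0],[-0.016,0.007,0,0],[-0.016,0.007,0,0],[-0.016,0.007,0,0]]
  ]
}}

```text
time: 10.2
tool_pos: [0.5524, -0.1819, 0.3111]
tcp_rot: [0.0, 0.78, 0.626, 0.0]
ft_force: [-0.9, 0.6, -0.6]
width: 0.18
```

Run:
```python
from h import *
d=snap('wrist','w6.png');e=snap('side','s6.png')
o=get_obs();print(o['time'],o['width']*94,o['ft_force'],o['tool_pos'],to([.5533,-.1830,.25],77.4))
R=toolR();print('tilt',np.round(R[:,2],4))
c=np.zeros((600,800,3),np.uint8)
c[:,:400]=cv2.resize(d['image'][100:340,240:400,::-1],(400,600),interpolation=2)
c[:,400:]=cv2.resize(e['image'][120:270,300:400,::-1],(400,600),interpolation=2)
cv2.imwrite('pics/v8.png',c)
X=np.array([.5533,-.1830,0]);ex=np.array([.976,-.218,0]);ey=np.array([.218,.976,0])
for n,v in(('edge',[0,0,.166]),('strip L',[0.004,.02,.162]),('strip R',[0.004,-.02,.162])): print(n,proj(d,X+ex*v[0]+ey*v[1]+[0,0,v[2]]),proj(e,X+ex*v[0]+ey*v[1]+[0,0,v[2]]))
p=o['tool_pos']; p=np.array([p[0],p[1],0]); zp=o['tool_pos'][2]-.0539
for s in(1,-1):
    print('tip',s,proj(d,p+ex*s*.0175+[0,0,zp-.049]),proj(e,p+ex*s*.0175+[0,0,zp-.049]))
print('pinend',proj(d,p+ey*.008+[0,0,zp]))
```

```text
10.3 17.05072062422511 [-0.28973834 -0.26421734 -1.2871016 ] [ 0.55236996 -0.18210837  0.31097163] (array([-0.0007,  0.0011,  0.061 ]), np.float64(0.03))
tilt [ 0.  0. -1.]
edge [[320.30356565 188.44967526]] [[352.89392813 210.87280127]]
strip L [[323.87785194 170.23592896]] [[349.97001538 208.75105235]]
strip R [[323.74484802 204.38329594]] [[357.81204232 214.32575476]]
tip 1 [[337.06848817 198.19906881]] [[357.1408069  197.94745427]]
tip -1 [[301.50128072 198.20619566]] [[348.37258092 201.45277002]]
pinend [[319.2202828  205.37233566]]
```

View pics/v8.png

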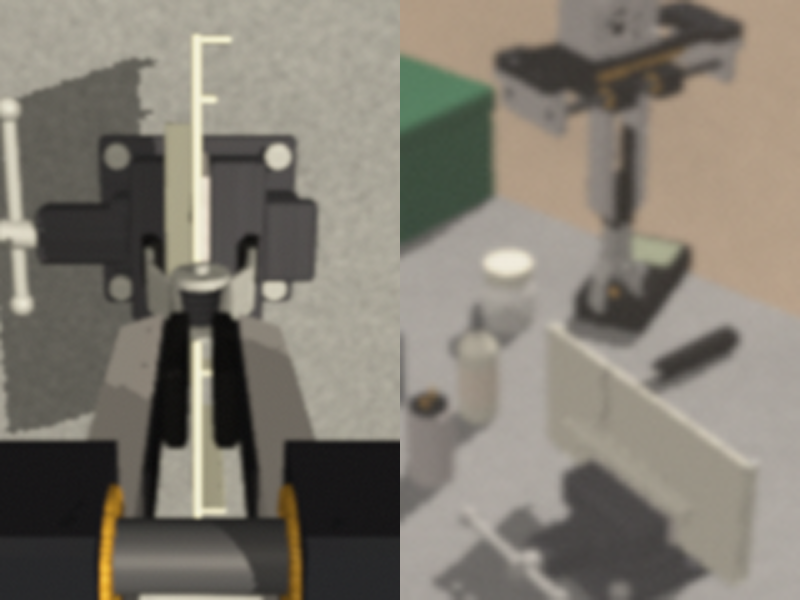

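The wrist view shows the strip's corner at (322,171), predicted (323.5,170), and the jaw tips at columns 301 and 339, straddling the edge at 320. I'll go down most of the way and look again.

Call:
{"fn": "drive_tool", "kwargs": {
  "rows": [
    [[-0.0007,0.001,0,0],[-0.0007,0.001,0.005,0],[-0.0007,0.001,0.014,0],[-0.0007,0.001,0.023,0],[-0.0007,0.001,0.032,0],[-0.0007,0.001,0.041,0],[-0.0007,0.001,0.048,0],[-0.0007,0.001,0.05,0]]
  ]
}}

```text
time: 11.1
tool_pos: [0.5526, -0.1829, 0.2594]
tcp_rot: [-0.001, 0.78, 0.625, -0.0]
ft_force: [-0.6, -0.7, -0.2]
width: 0.183
```

Call:
{"fn": "drive_tool", "kwargs": {
  "rows": [
    [[0,0,0.003,0],[0,0,0.006,0],[0,0,0.008,0],[0,0,0.008,0],[0,0,0.008,0],[0,0,0.008,0],[0,0,0.008,0],[0,0,0.008,0]]
  ]
}}

```text
time: 11.9
tool_pos: [0.5532, -0.1832, 0.2531]
tcp_rot: [0.0, 0.78, 0.625, 0.0]
ft_force: [0.1, -0.1, -0.7]
width: 0.183
```

Run:
```python
from h import *
d=snap('wrist','w7.png');e=snap('side','s7.png')
o=get_obs();print(o['time'],o['width']*94,o['ft_force'],o['tool_pos'],to([.5533,-.1830,.25],77.4))
c=np.zeros((600,800,3),np.uint8)
c[:,:400]=cv2.resize(d['image'][100:310,250:390,::-1],(400,600),interpolation=2)
c[:,400:]=cv2.resize(e['image'][170:245,325:375,::-1],(400,600),interpolation=2)
cv2.imwrite('pics/v9.png',c)
p=o['tool_pos']; p=np.array([p[0],p[1],0]); zp=o['tool_pos'][2]-.0539
ex=np.array([.976,-.218,0]);ey=np.array([.218,.976,0])
for s in(1,-1): 
  for dz in(0,.005): print('tip',s,dz,proj(d,p+ex*s*.0175+[0,0,zp+dz-.049]),proj(e,p+ex*s*.0175+[0,0,zp+dz-.049]))
  # outer face tip: pad thickness ~3
```

```text
12.0 17.050283086323045 [-0.04823665 -0.14137333 -1.4830606 ] [ 0.55323882 -0.18319902  0.25300057] (array([0.0002, 0.    , 0.003 ]), np.float64(0.01))
tip 1 0 [[336.98006453 197.93571231]] [[357.07094059 213.23807458]]
tip 1 0.005 [[337.27995977 199.35787314]] [[357.11430022 211.94878325]]
tip -1 0 [[301.40701974 197.96445048]] [[348.51223253 216.85865452]]
tip -1 0.005 [[301.09519552 199.38724764]] [[348.53834175 215.56005304]]
```

View pics/v9.png

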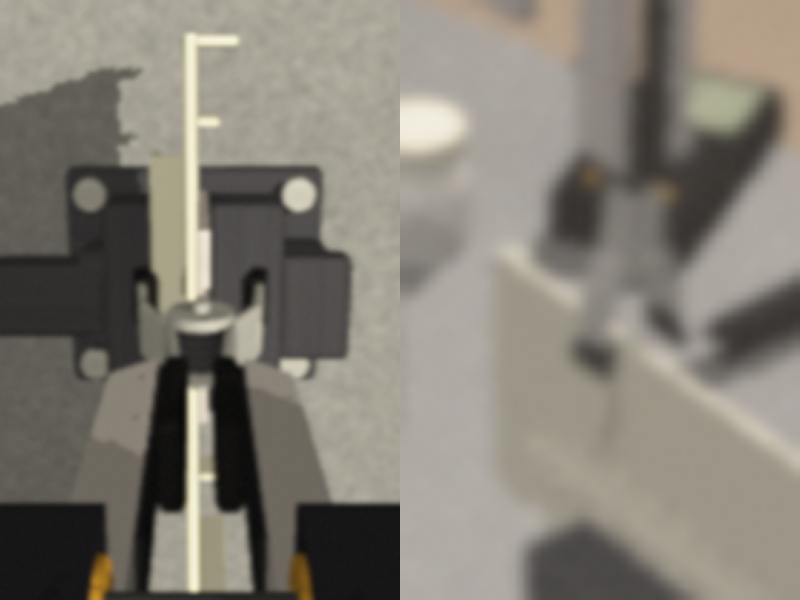

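Run:
```python
from h import *
g=lambda f:cv2.imread('pics/'+f,0).astype(np.float32)
a,b=g('w4.png'),g('w5.png')
# collar patch from w4, match at scales in w5
u=cv2.resize(b,None,fx=8,fy=8,interpolation=2)
best=[]
for s in np.arange(.88,1.03,.01):
    P=cv2.resize(a[204:216,307:334],None,fx=8*s,fy=8*s,interpolation=2)
    m=cv2.matchTemplate(u[195*8:225*8,300*8:345*8],P,cv2.TM_CCOEFF_NORMED);_,v,_,l=cv2.minMaxLoc(m)
    best.append((round(v,4),round(s,2),300+(l[0]+P.shape[1]/2)/8-320.5,195+(l[1]+P.shape[0]/2)/8-210))
print(sorted(best)[-4:])
e=g('s7.png')
for r in range(206,224): print(r,e[r,343:356].astype(int))
d=get_image('side'); o=get_obs()['tool_pos'];ex=np.array([.976,-.218,0]);ey=np.array([.218,.976,0])
for ox in(-.0175,-.021):
  for oy in(-.01,.01):
    for drop in(6,9,12):
        print(ox,oy,drop,proj(d,np.array([o[0],o[1],o[2]-.1559+.114-drop/1e3-.049])+ex*ox+ey*oy)[0].round(1))
```

```text
[(0.4623, np.float64(0.91), 12.1875, 0.1875), (0.4704, np.float64(0.9), 12.375, 0.125), (0.4734, np.float64(0.89), 12.5, 0.1875), (0.476, np.float64(0.88), 12.625, 0.125)]
206 [169 181 184 180 165 147 139 136 134 132 130 127 121]
207 [156 166 176 179 166 146 135 134 139 146 151 147 130]
208 [150 153 160 164 156 140 132 133 143 155 162 155 128]
209 [150 150 152 150 144 135 131 135 148 159 164 155 128]
210 [150 150 149 146 139 132 130 140 160 170 168 160 136]
211 [148 149 147 141 130 124 126 140 160 175 171 161 150]
212 [149 149 144 128 109 104 113 123 139 158 163 162 160]
213 [150 148 140 117  89  80  88  97 112 136 154 163 170]
214 [150 148 140 118  89  72  67  75  96 129 149 159 171]
215 [149 149 145 130 108  88  73  74  99 129 146 154 162]
216 [149 149 148 143 132 116 100  92 109 132 146 151 152]
217 [148 149 149 150 145 138 127 118 124 139 147 149 149]
218 [150 150 149 150 149 148 143 138 137 142 148 150 150]
219 [150 150 150 150 150 149 149 144 139 142 148 149 150]
220 [150 150 151 150 149 148 149 146 138 142 148 150 150]
221 [149 150 149 149 149 149 149 144 138 141 146 149 149]
222 [150 150 150 150 149 150 148 143 138 141 147 149 150]
223 [151 151 150 150 150 149 146 139 138 143 147 150 149]
-0.0175 -0.01 6 [350.5 216.7]
-0.0175 -0.01 9 [350.5 217.5]
-0.0175 -0.01 12 [350.5 218.3]
-0.0175 0.01 6 [346.6 213.9]
-0.0175 0.01 9 [346.6 214.7]
-0.0175 0.01 12 [346.6 215.4]
-0.021 -0.01 6 [349.6 217.1]
-0.021 -0.01 9 [349.6 217.9]
-0.021 -0.01 12 [349.6 218.7]
-0.021 0.01 6 [345.7 214.3]
-0.021 0.01 9 [345.7 215. ]
-0.021 0.01 12 [345.7 215.8]
```

Side view: the near jaw's tip is at (349.6,216.5), about 9 to 13 mm below the edge. The wrist pin reading gives about 13 mm and the brief's 12 mm draw-down would give 16 mm. I'll go down 7 mm more.

Call:
{"fn": "drive_tool", "kwargs": {
  "rows": [
    [[0,0,0.001,0],[0,0,0.003,0],[0,0,0.005,0],[0,0,0.007,0],[0,0,0.007,0],[0,0,0.007,0],[0,0,0.007,0],[0,0,0.007,0]]
  ]
}}

```text
time: 12.85
tool_pos: [0.5533, -0.1832, 0.2461]
tcp_rot: [0.0, 0.78, 0.625, 0.0]
ft_force: [-0.2, 0.8, -1.3]
width: 0.187
```

Run:
```python
from h import *
e=snap('side','s8.png');d=snap('wrist','w8.png')
o=get_obs();print(o['time'],o['width']*94,o['ft_force'],o['tool_pos'],to([.5533,-.1830,.25],77.4))
g=cv2.imread('pics/s8.png',0)
for r in range(210,224): print(r,g[r,343:356])
c=np.zeros((600,800,3),np.uint8)
c[:,:400]=cv2.resize(d['image'][130:235,285:355,::-1],(400,600),interpolation=2)
c[:,400:]=cv2.resize(e['image'][190:235,335:365,::-1],(400,600),interpolation=2)
cv2.imwrite('pics/v10.png',c)
```

```text
12.95 17.59013608006094 [ 0.47433609 -0.61858246 -1.8177212 ] [ 0.55327587 -0.18322471  0.24603548] (array([ 0.0002, -0.    , -0.004 ]), np.float64(0.01))
210 [150 149 150 148 142 135 132 137 153 166 167 155 128]
211 [150 149 150 147 140 132 131 135 151 166 168 155 125]
212 [149 149 150 146 138 132 128 128 139 155 161 155 134]
213 [150 149 148 141 133 126 124 123 130 144 157 160 155]
214 [149 149 144 129 111 104 109 111 119 137 149 159 167]
215 [149 149 140 117  91  80  85  90 104 130 145 153 161]
216 [150 148 141 121  93  73  69  74  96 127 144 150 152]
217 [150 150 146 134 114  90  74  73 100 130 145 150 151]
218 [150 150 148 146 135 118 100  94 112 133 146 150 150]
219 [150 149 149 149 147 138 128 121 125 137 146 149 151]
220 [150 149 151 149 149 148 144 139 135 139 147 149 150]
221 [150 149 150 150 151 148 148 143 137 141 147 149 150]
222 [149 149 149 149 150 150 147 143 137 140 147 149 150]
223 [152 150 150 149 149 149 147 140 136 143 149 150 150]
```

View pics/v10.png

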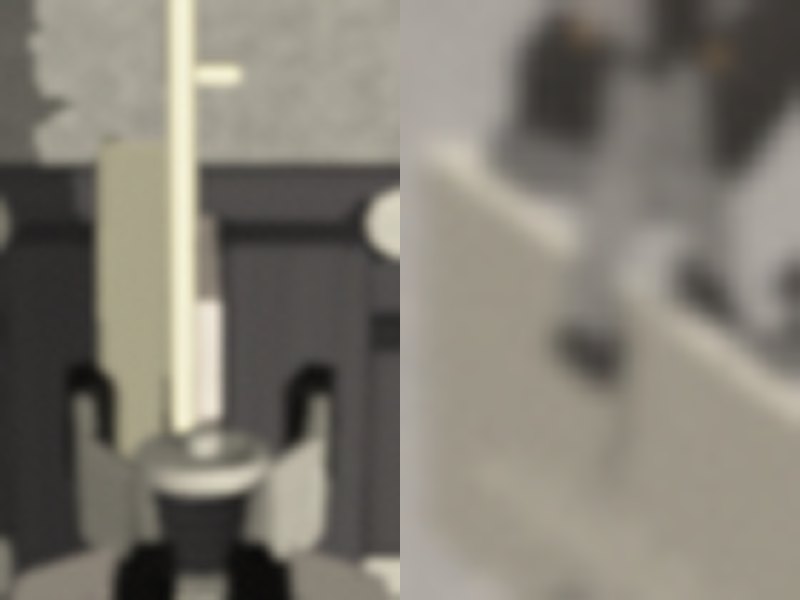

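Run:
```python
from h import *
e=get_image('side');d=get_image('wrist')
T=np.array([.5533,-.1830,0]);ex=np.array([.976,-.218,0]);ey=np.array([.218,.976,0])
g=cv2.imread('pics/s8.png',0)
print('edge check: y, predicted -x edge, +x edge rows; column intensities')
for y in(-.05,-.08,-.11):
    p=proj(e,T+ex*-.004+ey*y+[0,0,.166])[0];q=proj(e,T+ey*(y)+[0,0,.166])[0];c=int(round(p[0]))
    s=.71;print(p.round(1),'far edge row at col',round(q[1]-s*(q[0]-p[0]),1),'rows',int(p[1])-6,g[int(p[1])-6:int(p[1])+6,c])
for z in(.03,.10): # left end? bottom checks skip
    pass
for y in(.02,-.02): print('strip wrist',proj(d,T+ex*.004+ey*y+[0,0,.162])[0].round(1))
o=get_obs()['tool_pos']
w=cv2.imread('pics/w8.png',0);print(w[158:182,322],)
for D in(16,20,24):
  for oy in(-.01,.01): print(D,oy,'outer bottom',proj(e,T+ex*-.0205+ey*oy+[0,0,.167-D/1e3])[0].round(2),'inner wrist tip',proj(d,T+ex*-.0175+ey*oy+[0,0,.166-D/1e3])[0].round(1))
```

```text
edge check: y, predicted -x edge, +x edge rows; column intensities
[362.  218.5] far edge row at col 217.3 rows 212 [148 152 136 116 121 144 170 176 165 152 152 150]
[368.3 223. ] far edge row at col 221.8 rows 217 [153 165 167 171 180 189 188 172 155 151 151 150]
[374.9 227.7] far edge row at col 226.5 rows 221 [168 167 168 169 172 181 191 191 172 156 150 150]
strip wrist [323.6 182.2]
strip wrist [323.5 223.8]
[119  83  70  75  76  78  78  77  78  84  92  96  95  96 101 103 108 114
 116 117 117 121 125 134]
16 -0.01 outer bottom [349.68 218.35] inner wrist tip [301.2 209.7]
16 0.01 outer bottom [345.81 215.49] inner wrist tip [300.8 189.7]
20 -0.01 outer bottom [349.66 219.39] inner wrist tip [301.5 208.4]
20 0.01 outer bottom [345.8  216.52] inner wrist tip [301.1 188.6]
24 -0.01 outer bottom [349.64 220.42] inner wrist tip [301.7 207.1]
24 0.01 outer bottom [345.78 217.55] inner wrist tip [301.3 187.6]
```

Run:
```python
from h import *
d=get_image('wrist');R=toolR();p=get_obs()['tool_pos']
def tl(uv,h): # tool-x of pixel at height h above TCP
    X=onz(d,uv,p[2]+h); return (R.T@(X-p))[:2].round(4)
# w4: TCP .1559
print('w4 handle -y top corner',tl((269.5,278.3),.186-.1559),'+y top corner',tl((269.5,249.5),.186-.1559))
print('w4 R handle -y',tl((369,279.5),.030),'+y',tl((369,250),.03))
for z in(.062,.069,.076): print('w4 jaw +y edge',z,tl((314,194.5),z-.1559))
for h in(.012,.016,.020,.024): print('w8 handle top -y edge, h above TCP',h,tl((310,277.8),h))
for t in(-.096,-.1,-.104,-.09): print('w8 jaw +y edge at h',t,tl((300.7,194.5),t))
for t in(-.045,-.05,-.054): print('pin end',t,tl((321,207.8),t))
```

```text
w4 handle -y top corner [-0.0077 -0.0271] +y top corner [ 0.0096 -0.0263]
w4 R handle -y [-0.0086  0.0275] +y [0.0092 0.0267]
w4 jaw +y edge 0.062 [ 0.006 -0.005]
w4 jaw +y edge 0.069 [ 0.0079 -0.0048]
w4 jaw +y edge 0.076 [ 0.0099 -0.0047]
w8 handle top -y edge, h above TCP 0.012 [-0.0185 -0.0056]
w8 handle top -y edge, h above TCP 0.016 [-0.016  -0.0055]
w8 handle top -y edge, h above TCP 0.02 [-0.0136 -0.0053]
w8 handle top -y edge, h above TCP 0.024 [-0.0111 -0.0052]
w8 jaw +y edge at h -0.096 [ 0.0055 -0.0177]
w8 jaw +y edge at h -0.1 [ 0.0044 -0.018 ]
w8 jaw +y edge at h -0.104 [ 0.0033 -0.0183]
w8 jaw +y edge at h -0.09 [ 0.0071 -0.0173]
pin end -0.045 [0.0086 0.0014]
pin end -0.05 [0.007  0.0015]
pin end -0.054 [0.0057 0.0015]
```

Run:
```python
from h import *
o=get_obs();print(o['time'],o['width']*94,o['ft_force'],o['tool_pos'])
print(finish_job())
```

```text
13.1 17.18745678916704 [-0.22386639  0.45628643 -0.604828  ] [ 0.55323874 -0.18321088  0.24599251]
the job is handed in; nothing more can be done
None
```

I squeezed the larger clamp off the tray's rim and lifted it clear. It is now held wide open over the front's top edge, centred on the mending strip, and I handed the job in at about 13 s of the 38 s limit.

Last checks:
- **Squeeze:** the fingers read about 17 mm, against 18 mm over the handles at the stop, so the clamp is fully open. The grip is set to 30 N.
- **Position:** the arm is within 0.3 mm of the strip point I measured, at the front's own angle. In the wrist picture the front and strip sit roughly midway between the jaws, with space on both sides.
- **Contact:** the force readings stayed at noise level, under about 2 N, all the way down and at the end.
- **Depth below the edge:** the checks disagree. The last side picture gave 16 to 19 mm and the wrist picture about 18 to 20 mm. The brief's 12 mm draw-down would make it 23 mm. I took it as about 2 cm and left it there.
- **Strip, small clamp and bench items:** I saw no sign that anything had moved. I did not re-measure the strip or the small clamp after the grasp.

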